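Put the thermometer probe away in the one bore deep enough for it

ROBOT

A 6-joint arm with a two-finger parallel gripper is mounted at the origin on the work surface. World frame = base frame: x ahead of the robot, y to its left, z up, the work surface at z = 0. Lengths are in m, angles in rad, forces in N, time in s.
With the tool pointing down it reaches from about 0.225 to 0.875 m from the base axis. Payload 3.4 kg.
Tool frame: the origin (TCP) lies at the very end of the fingers, on their centre line; the grasp point (between the pads) lies 19 mm behind it; z points along the fingers, y is the direction in which the jaws open and shut (so a half turn about z gives the same grasp; the last joint's range is limited). The gripper opens to 85 mm and grips with 20 to 120 N. Pads are 22 mm wide; open, the fingers measure 114 mm over their backs; the gripper's body (76 mm by 85 mm) begins 54 mm behind the grasp point. The pads swing forward as they close: fully open they stand 13 mm farther back than shut.
Start: joints at [-1.431, 0.276, 1.505, -0, 1.361, -0.121], TCP at [0.148, -0.556, 0.205] pointing down, gripper open.
Joint ranges: [-2.89, 2.89], [-0.75, 2.08], [0.22, 2.7], [-1.18, 4.32], [0.11, 2.71], [-2.7, 2.7]. Speed limits (rad/s): [2.57, 2.57, 3.14, 3.14, 3.14, 3.14].

INTERFACE

Orientations are given as a unit quaternion [w, x, y, z].
In Python, from rig import manip gives the robot as it stands. The module is installed in compiled form; this text tells all that it offers.
- The arm moves only by the tool carry_out, never from a script. Its argument "moves" is one flat list of numbers, 5 for each row, row after row: the opening in per cent of the stroke, from 0 (shut) to 100 (fully open), then the shift along the world's x, y, z in cm, then the turn about the world's z in rad. A call has exactly 10 rows; each row shifts and turns the commanded pose from where the row before left it; what a row does not reach is not made up. A row lasts 1/10 s, in which the tool goes at most 50 mm and 8.59 degrees, less where a joint would pass 70% of its speed; a pose out of reach is approached as far as the arm can. A call is refused whole if a number of a shift passes 5 or a number of a turn 0.15, either way. A call with a gripper value outside its range is refused whole. The fingers move at their own pace and stop on an object; "squeeze" is the grip in N (left out, the last holds). Time passes only in rows, so rows that do not move let the fingers close, or fill a call up. It gives the time, the measured TCP pose, the force and the opening at its end, in the units of the state.
- manip.get_state(): the state, without advancing time (a new reading comes with each control period).
- manip.get_image(name): name is "scene" or "top"; returns the picture (400x640x3 uint8, red, green, blue); there is no depth.
- manip.camera_info(name): a dict with "fov_y" (degrees; the focal length in pixels is half the picture's height over the tangent of half this angle, whatever the lens; pixels are square), "cx", "cy" (the principal point, pixels), "dist" ([k1, k2, p1, p2, k3] as OpenCV has them; the pictures are not rectified), "rvec" (rotation vector, rad) and "tvec" (3), from world to camera coordinates, as OpenCV has them. Camera axes: x right, y down, z forward; pixel columns grow to the right and rows downward; lengths in m; the calibration is good to about 2 mm. A picture is of the moment at which its call begins. camera_info takes no time and is no camera call.
- manip.sign_off(): hands the job in, once; it reports no verdict.
The state is a dict: "clock": time; "qpos": joint angles; "qd": joint speeds; "effort": joint torques, N m; "position": TCP position; "ee_rot": TCP orientation; "contact_force": force on the tool from outside, world axes, zero at the start; "moment": the same for the moment, N m; "width": finger opening in m.
Only numpy, scipy, OpenCV 4.12 (cv2) and the standard library are available. Lean on these libraries where they do the work, as an engineer would, in place of code of your own. Each camera call takes 0.05 s, during which the arm holds its last target. There are 200 camera calls.

TASK

A thermometer probe leans in the white drip cup. Put it away in the grey storage block: its three bores look alike, but only one is deep enough for this probe, so find that one by feel and slide the probe in until its head sits flush on top of the block, then let go. Leave the amber bottle, the white jar and the dish where they stand.

Things in the scene. Friction and masses are not known exactly. Their poses are not given: they have to be found in the camera images.
- probe: rigid thermometer probe, 160 mm long, about 120 g: round steel stem 16 mm in diameter and 100 mm long (tip tapers to 11 mm over the last 4 mm), then a white round head 26 mm in diameter and 60 mm long (z = 100 to 160 mm). Origin at the centre of the tip, z along its axis from tip to head. Starts loose in the cup, leaning about 10 degrees in any direction, its head above the rim
- probe_head (a point): point on the probe's axis in the head, 134 mm from the tip: a good place to grip. In the bore without spacer (105 mm deep, any of the three) the probe sinks until the underside of its head rests on the block's top, this point then 34 mm above the top; in the other two the head stands 46 mm proud
- cup: white plastic drip cup, fixed to the bench, upright: 52 mm outer and 44 mm inner diameter, 85 mm high, inner floor 5 mm above the bench, with a 4 mm thick foot flange of 80 mm diameter. Origin at the centre of its underside
- block: grey plastic storage block, fixed, 60 (x) x 160 (y) x 112 mm high, on a dark 84 x 180 x 8 mm base plate. Origin at the centre of its underside. Three vertical bores along its y axis, 50 mm apart, each 18 mm in diameter with a 2 mm chamfer. Two of them, unknown which, hold a fixed spacer that stops a tip 54 mm below the top
- bore0 (a point): centre of the mouth of the bore at block y = -50 mm, at the level of the block's top
- bore1 (a point): centre of the mouth of the middle bore, at the level of the block's top
- bore2 (a point): centre of the mouth of the bore at block y = +50 mm, at the level of the block's top
- amber_bottle: loose amber reagent bottle with black cap, 60 mm in diameter, 125 mm high; bystander. Origin at the centre of its underside
- white_jar: loose white jar with blue cap, 54 mm in diameter, 70 mm high; bystander. Origin at the centre of its underside
- dish: loose white ceramic dish, 70 mm in diameter, 30 mm high; bystander. Origin at the centre of its underside
There are look-alikes about, which are no part of the job. Of the things like the probe, leave any that is purple or yellow; of the rest the smaller one is meant.

How it is judged:
By the outcome, as a careful person would: the job done as asked, in the order asked, and still so for the second after the job is handed in, with the robot touching nothing.
It also fails if it takes over 69 s, if anything falls off the work surface, if the arm or the gripper's body presses on something with over 40 N, if the wrist force passes 120 N, or if a joint passes its speed limit or range.

## Working session

There is one attempt and no reset: what is moved stays moved. The work goes in short steps, Python scripts to look and compute and a tool call to move; the robot and the scene stay as the last step left them, time stands still between calls to the robot, and variables do not carry over. Pictures are saved under pics/ and viewed, about 8 in all and at most 12, crops included, and the job is handed in when it is done.

Besides the shell and the picture viewer there is one more tool, called after "Request:" as a command line: name --argument value ..., lists and objects as JSON in quotes. carry_out: Moves the arm, as the interface text tells. Its arguments: {"type":"object","properties":{"moves":{"type":"array","items":{"type":"number"}},"squeeze":{"type":"number"}},"required":["moves"]}

```bash
mkdir -p pics; cat > h.py <<'E'
import numpy as np, cv2
from rig import manip
def cam(n):
    c=manip.camera_info(n); f=200/np.tan(np.radians(c["fov_y"])/2)
    K=np.array([[f,0,c["cx"]],[0,f,c["cy"]],[0,0,1]]); R=cv2.Rodrigues(np.array(c["rvec"],float))[0]
    return K,np.array(c["dist"],float),R,np.array(c["tvec"],float)
def ray(n,px):
    K,d,R,t=cam(n); u=cv2.undistortPoints(np.array(px,float).reshape(-1,1,2),K,d).reshape(-1,2)
    D=np.c_[u,np.ones(len(u))]@R; return -R.T@t, D/np.linalg.norm(D,axis=1)[:,None]
def plane(n,px,z):
    o,D=ray(n,px); return o+D*((z-o[2])/D[:,2])[:,None]
def proj(n,P):
    K,d,R,t=cam(n); return cv2.projectPoints(np.array(P,float).reshape(-1,1,3),cv2.Rodrigues(R)[0],t,K,d)[0].reshape(-1,2)
def two(pa,pb,a="scene",b="top"):
    oa,Da=ray(a,pa); ob,Db=ray(b,pb); out=[]
    for x,y in zip(Da,Db):
        s=np.linalg.lstsq(np.c_[x,-y],ob-oa,rcond=None)[0]; p,q=oa+s[0]*x,ob+s[1]*y
        out.append(np.r_[(p+q)/2,np.linalg.norm(p-q)])
    return np.array(out)
def snap(n,f):
    i=manip.get_image(n); cv2.imwrite(f"pics/{f}.png",i[:,:,::-1]); return i
E
python3 - <<'E'
from h import *
for n in("scene","top"):
    snap(n,n+"0"); o,D=ray(n,[[320,200]]); print(n,o.round(3),D.round(3),manip.camera_info(n))
print(manip.get_state())
E
```

```text
scene [1.171 0.724 0.916] [[-0.513 -0.536 -0.671]] {'fov_y': 42.872187609440985, 'cx': 317.8413282392157, 'cy': 196.55939588995577, 'dist': array([-0.09333463,  0.        ,  0.        ,  0.        ,  0.        ]), 'rvec': array([ 0.99506845,  2.42896039, -1.09684716]), 'tvec': array([ 0.34785782, -0.20836638,  1.60340703])}
top [0.354 0.07  1.205] [[ 0.187 -0.008 -0.982]] {'fov_y': 55.186586671057086, 'cx': 315.11125043611503, 'cy': 207.63430397627877, 'dist': array([-0.02393892,  0.        ,  0.        ,  0.        ,  0.        ]), 'rvec': array([ 2.13485414, -2.12789855,  0.17498217]), 'tvec': array([0.07354961, 0.55115738, 1.12824145])}
{'clock': 0.1, 'qpos': array([-1.43102774e+00,  2.76555786e-01,  1.50600217e+00,  2.47757280e-05,
        1.36068202e+00, -1.21007908e-01]), 'qd': array([ 0.00115854, -0.00107022, -0.00249496,  0.00068735, -0.00022382,
       -0.00124077]), 'effort': array([ 1.03498060e-03, -4.17702019e+01, -2.46404582e+01, -1.93230167e-04,
        5.77181345e-03,  1.98236776e-06]), 'position': array([ 0.14818197, -0.55505899,  0.20391427]), 'ee_rot': array([-8.23738074e-04,  9.91511490e-01,  1.30016486e-01,  4.38665140e-06]), 'contact_force': array([-0.13646143, -0.38596593, -0.26824697]), 'moment': array([ 0.00482928, -0.01325139,  0.01434792]), 'width': 0.08547105809208744}
```

View pics/scene0.png

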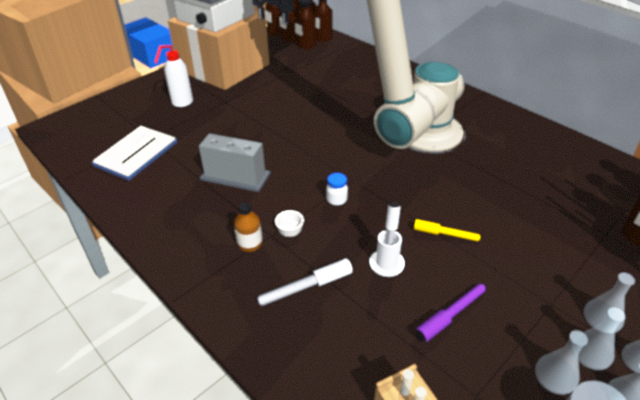

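View pics/top0.png

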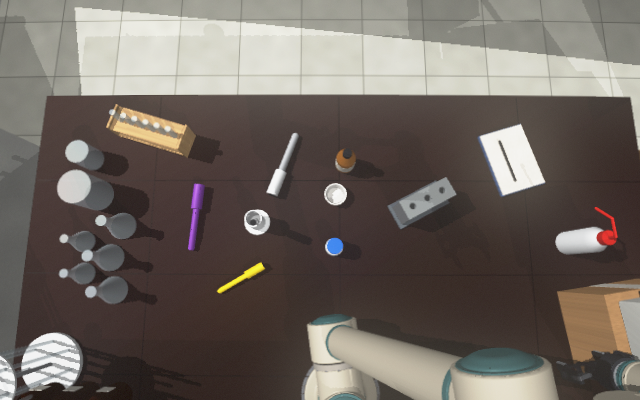

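The scene view shows the probe in the cup at (390,240), the block at (235,160), the bottle at (248,230), the jar at (337,190) and the dish at (290,223). The white, purple and yellow look-alikes lie on the bench. In the top view the cup is at (257,221) and the block at (422,203). Next I'll zoom in on the cup and block.

```bash
python3 - <<'E'
import cv2,numpy as np
s=cv2.imread("pics/scene0.png");t=cv2.imread("pics/top0.png")
z=lambda i,x,y,w,h:cv2.resize(i[y:y+h,x:x+w],(400,300),interpolation=cv2.INTER_CUBIC)
cv2.imwrite("pics/z0.png",np.vstack([np.hstack([z(s,330,190,120,90),z(t,227,190,60,45)]),np.hstack([z(s,180,120,100,75),z(t,380,165,80,60)])]))
E
```

```text
(no output)
```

View pics/z0.png

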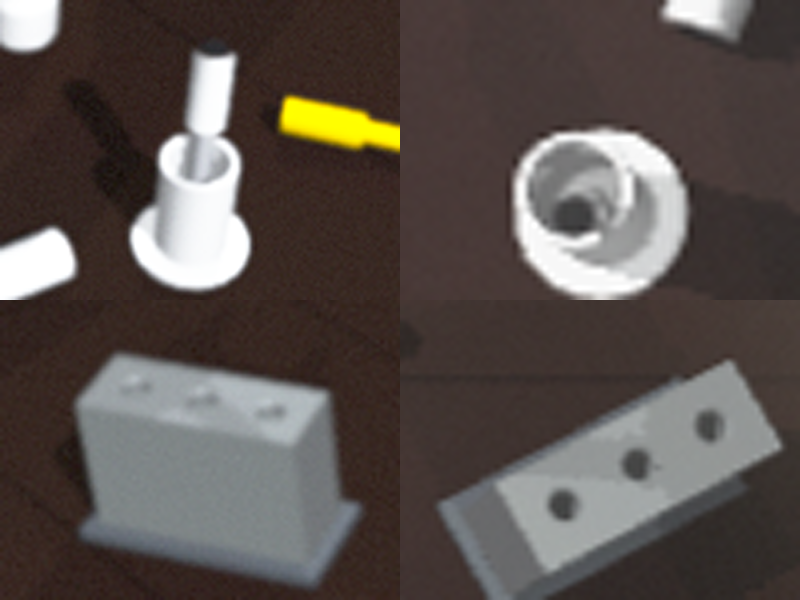

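```bash
python3 - <<'E'
from h import *
sc=[[394.2,203.8],[214,140.8],[230.5,143.7],[247.4,147.4],[389.7,237]]
tp=[[252.9,221.9],[412.2,205.4],[427,197.4],[441.6,189.6],[253.6,217.7]]
print(two(sc,tp).round(4))
print("bores",plane("top",tp[1:4],.112).round(4).tolist(),plane("scene",sc[1:4],.112).round(4).tolist(),plane("top",tp[1:4],.12).round(4).tolist(),plane("scene",sc[1:4],.12).round(4).tolist())
print("flange",plane("scene",[[386.7,264]],.004).round(4),plane("top",[[256.7,221.7]],.004).round(4))
print("rim",plane("scene",sc[4:],.085).round(4),plane("top",tp[4:],.085).round(4))
# lean from silhouettes: head bottom ray in scene
E=two(sc[:1],tp[:1])[0,:3];o,D=ray("scene",[[391.8,228.7]]);D=D[0]
b=D@(E-o);r=(E-o)@(E-o)-b*b
print("perp",np.sqrt(r)); 
for sg in(-1,1):
    p=o+D*(b+sg*np.sqrt(max(.06**2-r,0))); a=(E-p)/np.linalg.norm(E-p); print(p,a,"tip",E-.16*a)
E
```

```text
[[ 0.4901  0.2461  0.1643  0.0018]
 [ 0.5786 -0.2343  0.1261  0.0883]
 [ 0.5699 -0.2494  0.1152  0.0011]
 [ 0.5625 -0.2547  0.1158  0.0922]
 [ 0.5123  0.2586  0.0856  0.0041]]
bores [[0.5472, -0.2066, 0.112], [0.571, -0.2508, 0.112], [0.5944, -0.2947, 0.112]] [[0.591, -0.2962, 0.112], [0.5673, -0.2526, 0.112], [0.5456, -0.2063, 0.112]] [[0.5458, -0.2046, 0.12], [0.5694, -0.2484, 0.12], [0.5926, -0.292, 0.12]] [[0.5968, -0.2861, 0.12], [0.5733, -0.2429, 0.12], [0.5518, -0.197, 0.12]]
flange [[0.5185 0.266  0.004 ]] [[0.5124 0.2604 0.004 ]]
rim [[0.5106 0.2599 0.085 ]] [[0.5137 0.2571 0.085 ]]
perp 0.05448108461390592
[0.53506274 0.28002101 0.14348817] [-0.74862807 -0.5649539   0.34696268] tip [0.60992554 0.3365164  0.1087919 ]
[0.50586731 0.25963609 0.10800115] [-0.26203769 -0.22520532  0.93841292] tip [0.53207108 0.28215663 0.01415986]
```

Request:
carry_out --moves '[100,1.7,4.0,1,0.09,100,1.7,4.0,1,0.09,100,1.7,4.0,1,0.09,100,1.7,4.0,1,0.09,100,1.7,4.0,0,0.09,100,1.7,4.0,0,0.09,100,1.7,4.0,0,0.09,100,1.7,4.0,0,0.09,100,1.7,4.0,0,0.09,100,1.7,4.0,0,0.09]' --squeeze 30

```text
clock: 1.1
position: [0.3183, -0.1538, 0.2446]
ee_rot: [0.0, 0.835, 0.55, 0.0]
contact_force: [0.6, -0.0, -0.7]
width: 0.0856
```

Request:
carry_out --moves '[100,1.7,4.0,0,0.09,100,1.7,4.0,0,0.09,100,1.7,4.0,0,0.09,100,1.7,4.0,0,0.09,100,1.7,4.0,0,0.09,100,1.7,4.0,0,0.09,100,1.7,4.0,0,0.09,100,1.7,4.0,0,0.09,100,0,0,0,0,100,0,0,0,0]'

```text
clock: 2.1
position: [0.4538, 0.1649, 0.2439]
ee_rot: [-0.0, 0.589, 0.808, -0.001]
contact_force: [0.4, -0.4, -0.0]
width: 0.0855
```

Request:
carry_out --moves '[100,1.3,2.8,0,0.07,100,1.3,2.8,0,0.07,100,1.4,2.7,0,0.07,100,0,0,0,0,100,0,0,-2.5,0,100,0,0,-2.5,0,100,0,0,-2.5,0,100,0,0,-2.5,0,100,0,0,-2,0,100,0,0,0,0]'

```text
clock: 3.1
position: [0.4913, 0.2445, 0.1221]
ee_rot: [-0.002, 0.503, 0.864, -0.003]
contact_force: [-1.2, -0.6, -0.2]
width: 0.0857
```

```bash
python3 - <<'E'
from h import *
s=snap("scene","s1")[:,:,::-1];t=snap("top","t1")[:,:,::-1]
z=lambda i,x,y,w,h:cv2.resize(i[y:y+h,x:x+w],(400,400),interpolation=cv2.INTER_CUBIC)
cv2.imwrite("pics/z1.png",np.hstack([z(s,330,170,110,110),z(t,207,170,100,100)]))
E
```

```text
(no output)
```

View pics/z1.png

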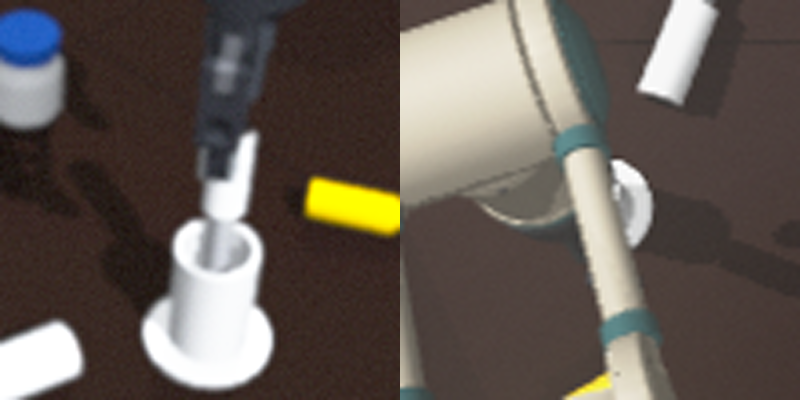

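The crop shows the head between the fingers at about (395,212) in the scene view, untouched. I'll centre and close.

Request:
carry_out --moves '[100,0.2,0.3,-0.4,0,60,0,0,0,0,45,0,0,0,0,30,0,0,0,0,0,0,0,0,0,0,0,0,0,0,0,0,0,0,0,0,0,0,0,0,0,0,0,0,0,0,0,0,0,0]'

```text
clock: 4.2
position: [0.4968, 0.2506, 0.1212]
ee_rot: [0.0, 0.502, 0.865, 0.001]
contact_force: [0.9, 0.4, 3.7]
width: 0.0249
```

```bash
python3 - <<'E'
from h import *
st=manip.get_state();print(st["width"],st["contact_force"],st["moment"],st["position"])
s=snap("scene","s2")[:,:,::-1]
cv2.imwrite("pics/z2.png",cv2.resize(s[170:280,330:440],(600,600),interpolation=cv2.INTER_CUBIC))
E
```

```text
0.02494292397960598 [0.93873547 0.43884306 3.67794717] [ 0.26365755 -0.30350926  0.04249189] [0.4968031  0.25062463 0.12115692]
```

View pics/z2.png

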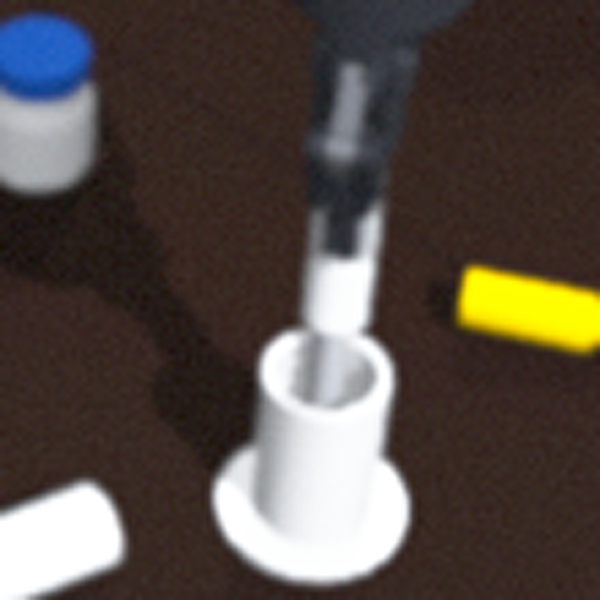

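The probe is gripped, with its head at (340,290) in the crop, but it sits off the cup axis. I'll shift towards the axis and lift.

Request:
carry_out --moves '[0,0.2,0.1,0.2,0,0,0.3,0.2,0.2,0,0,0.3,0.1,0.4,0,0,0,0,1,0,0,0,0,2.5,0,0,0,0,2.5,0,0,0,0,2.5,0,0,0,0,2.5,0,0,0,0,2.5,0,0,0,0,0,0]'

```text
clock: 5.25
position: [0.5062, 0.2551, 0.268]
ee_rot: [0.003, 0.502, 0.865, 0.003]
contact_force: [0.5, -0.3, -0.2]
width: 0.0251
```

```bash
python3 - <<'E'
from h import *
st=manip.get_state();print(st["width"],st["contact_force"],st["moment"],st["position"])
s=snap("scene","s3")[:,:,::-1];t=snap("top","t3")[:,:,::-1]
z=lambda i,x,y,w,h:cv2.resize(i[y:y+h,x:x+w],(400,400),interpolation=cv2.INTER_CUBIC)
cv2.imwrite("pics/z3.png",np.hstack([z(s,330,130,130,130),z(t,207,170,100,100)]))
E
```

```text
0.025051042957943862 [ 0.47448024 -0.27488382 -0.21569658] [-0.03178631  0.0099789   0.03232753] [0.50624136 0.2551331  0.26796735]
```

View pics/z3.png

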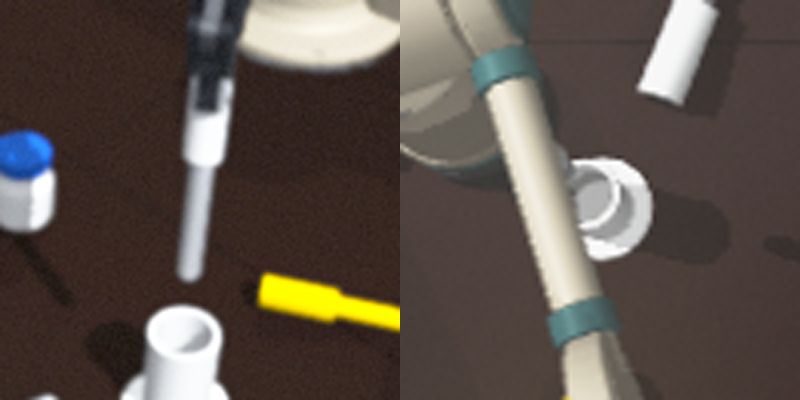

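The probe is out of the cup and hangs nearly vertical: the tip is at crop (189,278) and the underside of the head at (205,162). I'll check its tilt against a projection.

```bash
python3 - <<'E'
from h import *
x,y,z=.5062,.2551,.268
f=lambda u,v:(330+(u+.5)/3.0769-.5,130+(v+.5)/3.0769-.5)
print("seen tip",f(189,274),"headbottom",f(205,160))
for tz in(.147,.152,.157): print(tz,proj("scene",[[x,y,tz],[x,y,tz+.1]]).round(1).tolist())
# tilt in plane perpendicular to jaw (dir angle 120deg) that matches
P=proj("scene",[[x,y,.152]])[0]
d=np.array([np.cos(np.radians(120)),np.sin(np.radians(120)),0])
for a in(-6,-3,3,6):
  ax=np.array([0,0,1])*np.cos(np.radians(a))+d*np.sin(np.radians(a)); g=np.array([x,y,z+.019]); print(a,proj("scene",[g-.135*ax,g-.035*ax]).round(1).tolist())
E
```

```text
seen tip (391.0879619097143, 218.71316909876822) headbottom (396.2880009100068, 181.66289122168416)
0.147 [[391.6, 215.1], [395.6, 179.9]]
0.152 [[391.8, 213.5], [395.8, 178.0]]
0.157 [[392.0, 211.8], [396.0, 176.1]]
-6 [[398.2, 214.4], [397.6, 178.2]]
-3 [[395.0, 214.0], [396.7, 178.1]]
3 [[388.6, 212.8], [394.9, 177.8]]
6 [[385.4, 212.1], [394.0, 177.6]]
```

The visible stem is longer than it should be if the probe were upright, so some tilt may remain along the jaw axis. I'll turn 90° on the way to the block to find out.

Request:
carry_out --moves '[0,0.4,-4,0.5,-0.15,0,0.4,-4,0.5,-0.15,0,0.4,-4,0.5,-0.15,0,0.4,-4,0.5,-0.15,0,0.4,-4,0.5,-0.15,0,0.4,-4,0.5,-0.15,0,0.4,-4,0,-0.15,0,0.4,-4,0,-0.15,0,0.4,-4,0,-0.15,0,0.4,-4,0,-0.15]'

```text
clock: 6.35
position: [0.5431, -0.1468, 0.2915]
ee_rot: [-0.001, 0.958, 0.288, -0.002]
contact_force: [0.1, 1.2, -1.3]
width: 0.0254
```

Request:
carry_out --moves '[0,0,-3,0,-0.07,0,0,-2.8,0,0,0,0,0,0,0,0,0,0,0,0,0,0,0,0,0,0,0,0,0,0,0,0,0,0,0,0,0,0,0,0,0,0,0,0,0,0,0,0,0,0]'

```text
clock: 7.35
position: [0.5443, -0.2034, 0.2939]
ee_rot: [0.0, 0.966, 0.258, 0.0]
contact_force: [-0.2, -0.6, -1.4]
width: 0.0252
```

```bash
python3 - <<'E'
from h import *
st=manip.get_state();print(st["width"],st["contact_force"],st["moment"],st["position"],st["ee_rot"])
s=snap("scene","s4")[:,:,::-1];t=snap("top","t4")[:,:,::-1]
z=lambda i,x,y,w,h:cv2.resize(i[y:y+h,x:x+w],(400,400),interpolation=cv2.INTER_CUBIC)
cv2.imwrite("pics/z4.png",np.hstack([z(s,150,50,130,130),z(t,360,140,130,130)]))
p=st["position"];print(proj("scene",[p+[0,0,.019-.134],p+[0,0,-.015]]),proj("top",[p+[0,0,.019-.134],p+[0,0,-.015]]))
E
```

```text
0.025210958948406824 [-0.19480994 -0.63283431 -1.44557521] [ 0.01047051 -0.02078245 -0.01110603] [ 0.54431096 -0.20338143  0.29386266] [1.39890998e-04 9.66241418e-01 2.57638297e-01 9.79477515e-05]
[[245.79733457 126.79362105]
 [241.56451217  92.98513435]] [[417.06382022 202.18985144]
 [427.49672513 194.83899212]]
```

View pics/z4.png

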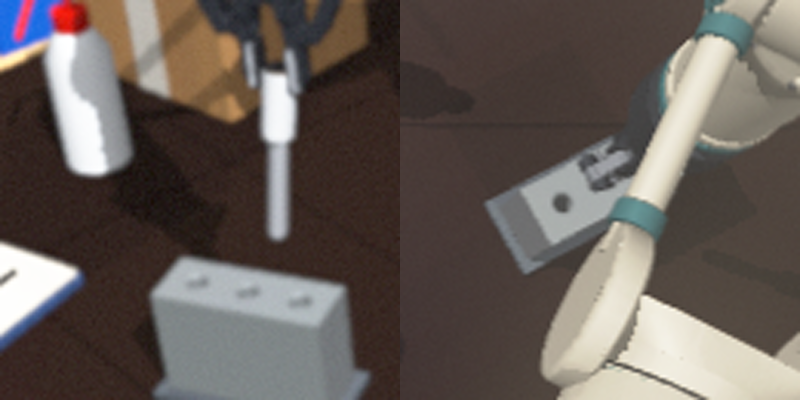

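The tip shows at scene (240,127), against (246,127) predicted for an upright probe. So about 7–8° of tilt remains in the jaw plane, with the tip towards (+x,−y). I'll try a firmer squeeze and measure the result numerically.

Request:
carry_out --moves '[0,0,0,0,0,0,0,0,0,0,0,0,0,0,0,0,0,0,0,0,0,0,0,0,0,0,0,0,0,0,0,0,0,0,0,0,0,0,0,0,0,0,0,0,0,0,0,0,0,0]' --squeeze 110

```text
clock: 8.45
position: [0.5443, -0.2036, 0.2937]
ee_rot: [0.0, 0.966, 0.257, 0.0]
contact_force: [-0.6, 0.2, -1.8]
width: 0.0222
```

```bash
cat >> h.py <<'E'
def stem(img,p,show=True):
    """fit stem line in scene image below TCP p; compare with upright probe projection"""
    g=cv2.cvtColor(img,cv2.COLOR_RGB2GRAY).astype(float); p=np.array(p)
    P=proj("scene",[p+[0,0,-.02],p+[0,0,-.11]]); xs,ys=[],[]
    for r in range(int(P[0,1])+5,int(P[1,1])-3):
        c=int(round(P[0,0]+(P[1,0]-P[0,0])*(r-P[0,1])/(P[1,1]-P[0,1])))-2; w=np.arange(c-13,c+14)
        v=g[r,w]-np.percentile(g[r,w],30); m=v>v.max()*.4
        xs.append((w[m]*v[m]).sum()/v[m].sum()); ys.append(r)
    k=np.polyfit(ys,xs,1); ke=(P[1,0]-P[0,0])/(P[1,1]-P[0,1])
    res=dict(slope=k[0],expected=ke,tip_x=np.polyval(k,P[1,1]),tip_x_exp=P[1,0],resid=np.std(np.polyval(k,ys)-xs))
    print({a:round(float(b),3) for a,b in res.items()})
E
python3 - <<'E'
from h import *
st=manip.get_state();print(st["width"],st["contact_force"],st["moment"],st["position"])
stem(cv2.imread("pics/s4.png")[:,:,::-1],[.5443,-.2034,.2939])
stem(snap("scene","s5"),st["position"])
E
```

```text
0.022225341277572797 [-0.61822178  0.15841679 -1.81251427] [-0.02048921 -0.0620283  -0.03775956] [ 0.54426477 -0.20362231  0.29373592]
{'slope': -0.004, 'expected': 0.125, 'tip_x': 239.95, 'tip_x_exp': 245.591, 'resid': 0.01}
{'slope': 0.004, 'expected': 0.125, 'tip_x': 240.185, 'tip_x_exp': 245.556, 'resid': 0.025}
```

A firm squeeze doesn't straighten it, so I'll use the bore as a fixture: enter with the tip, then swing the head upright at light grip.

```bash
python3 - <<'E'
from h import *
p=np.array([.5443,-.2036,.2937]); j=np.array([np.cos(np.radians(-60)),np.sin(np.radians(-60)),0]); g=p+[0,0,.019]
for a in range(4,12):
    r=np.radians(a); ax=j*np.sin(r)-np.array([0,0,1])*np.cos(r)
    A=proj("scene",[g+.039*ax,g+.13*ax]); print(a,"slope",((A[1,0]-A[0,0])/(A[1,1]-A[0,1])).round(3),"x@tip",A[1].round(1),"tip",(g+.134*ax).round(4))
E
```

```text
4 slope 0.053 x@tip [242.3 124.9] tip [ 0.549  -0.2117  0.179 ]
5 slope 0.035 x@tip [241.5 124.8] tip [ 0.5501 -0.2137  0.1792]
6 slope 0.016 x@tip [240.7 124.6] tip [ 0.5513 -0.2157  0.1794]
7 slope -0.002 x@tip [239.9 124.4] tip [ 0.5525 -0.2177  0.1797]
8 slope -0.021 x@tip [239.1 124.2] tip [ 0.5536 -0.2198  0.18  ]
9 slope -0.04 x@tip [238.3 123.9] tip [ 0.5548 -0.2218  0.1803]
10 slope -0.059 x@tip [237.4 123.7] tip [ 0.5559 -0.2238  0.1807]
11 slope -0.078 x@tip [236.6 123.4] tip [ 0.5571 -0.2257  0.1812]
```

Request:
carry_out --moves '[0,-0.3,0.5,0,0,0,-0.3,0.5,0,0,0,0,0,-1.5,0,0,0,0,-1.5,0,0,0,0,-1.5,0,0,0,0,-1.0,0,0,0,0,0,0,0,0,0,0,0,0,0,0,0,0,0,0,0,0,0]' --squeeze 30

```text
clock: 9.5
position: [0.5387, -0.1938, 0.2396]
ee_rot: [0.001, 0.966, 0.257, 0.001]
contact_force: [0.3, -0.1, -1.7]
width: 0.0222
```

```bash
python3 - <<'E'
from h import *
st=manip.get_state();print(st["width"],st["contact_force"],st["moment"],st["position"])
s=snap("scene","s6")[:,:,::-1];t=snap("top","t6")[:,:,::-1]
z=lambda i,x,y,w,h:cv2.resize(i[y:y+h,x:x+w],(400,400),interpolation=cv2.INTER_CUBIC)
cv2.imwrite("pics/z6.png",np.hstack([z(s,200,80,80,80),z(t,390,160,80,80)]))
E
```

```text
0.022246999556186794 [ 0.29352357 -0.06107851 -1.74212004] [-0.01172608 -0.01594716  0.00062674] [ 0.53871083 -0.19380505  0.23956731]
```

View pics/z6.png

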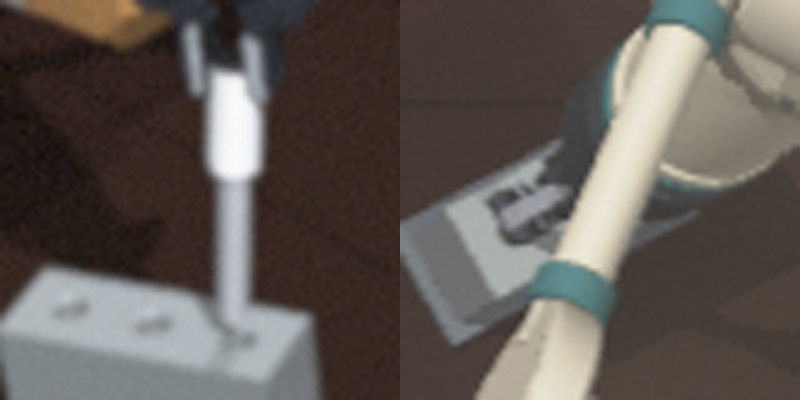

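The crop shows the tip just above the near bore: tip at (235,325), bore at (243,338). I'll go down slowly.

Request:
carry_out --moves '[0,0,0,-0.3,0,0,0,0,-0.3,0,0,0,0,-0.3,0,0,0,0,-0.3,0,0,0,0,-0.3,0,0,0,0,-0.2,0,0,0,0,-0.2,0,0,0,0,-0.2,0,0,0,0,-0.2,0,0,0,0,0,0]' --squeeze 25

```text
clock: 10.6
position: [0.5382, -0.1936, 0.2155]
ee_rot: [0.0, 0.966, 0.257, -0.0]
contact_force: [0.5, -0.5, -2.8]
width: 0.0221
```

Request:
carry_out --moves '[0,0.05,-0.1,-0.1,0,0,0.05,-0.1,-0.1,0,0,0.05,-0.1,-0.1,0,0,0.05,-0.1,-0.1,0,0,0.05,-0.1,-0.1,0,0,0.05,-0.1,-0.1,0,0,0.05,-0.1,-0.1,0,0,0,0,0,0,0,0,0,0,0,0,0,0,0,0]' --squeeze 20

```text
clock: 11.6
position: [0.5402, -0.198, 0.2084]
ee_rot: [-0.003, 0.966, 0.258, -0.001]
contact_force: [-2.9, 6.6, 1.8]
width: 0.0219
```

```bash
python3 - <<'E'
from h import *
st=manip.get_state();print(st["width"],st["contact_force"],st["moment"],st["position"])
s=snap("scene","s7")[:,:,::-1]
cv2.imwrite("pics/z7.png",cv2.resize(s[80:160,200:280],(500,500),interpolation=cv2.INTER_CUBIC))
E
```

```text
0.021897242949816136 [-2.9183335   6.64329794  1.77977224] [1.85473585 0.83334376 0.02410642] [ 0.54019413 -0.19802408  0.20837868]
```

View pics/z7.png

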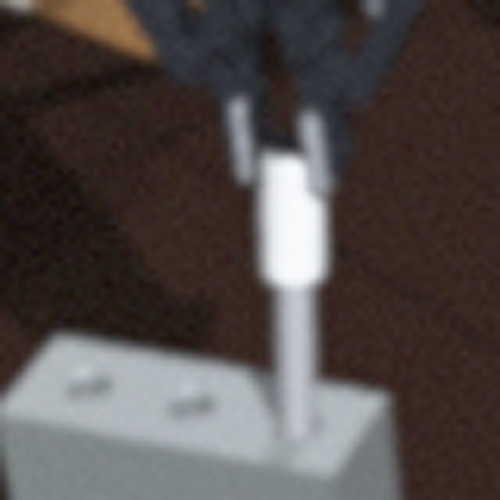

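The tip is about 25 mm down the near bore (tip hidden at (297,440) in the crop), and the pads hold only the upper end of the head. Opening a little will let the probe drop and straighten itself, with the fingers as a cage.

Request:
carry_out --moves '[32,0,0,0,0,34,0,0,0,0,36,0,0,0,0,38,0,0,0,0,42,0,0,0,0,46,0,0,0,0,46,0,0,0,0,46,0,0,0,0,46,0,0,0,0,46,0,0,0,0]'

```text
clock: 12.65
position: [0.5418, -0.2006, 0.2088]
ee_rot: [0.0, 0.966, 0.257, 0.0]
contact_force: [0.0, 0.1, -0.2]
width: 0.0393
```

```bash
python3 - <<'E'
from h import *
st=manip.get_state();print(st["width"],st["contact_force"],st["moment"],st["position"])
s=snap("scene","s8")[:,:,::-1]
cv2.imwrite("pics/z8.png",cv2.resize(s[80:160,200:280],(500,500),interpolation=cv2.INTER_CUBIC))
E
```

```text
0.0393463585989902 [ 0.02017464  0.11908343 -0.22392354] [ 0.00285144 -0.00482044 -0.05903313] [ 0.54178097 -0.20057902  0.20875562]
```

View pics/z8.png

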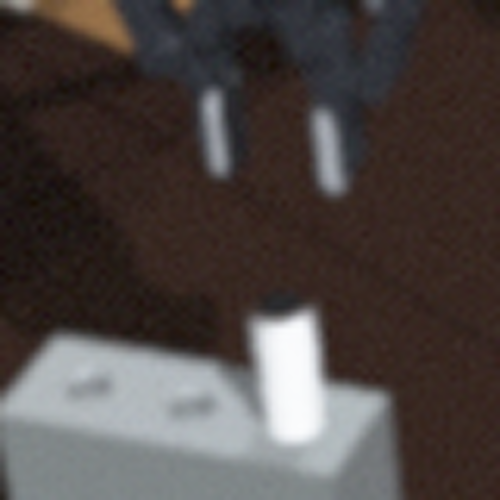

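The probe dropped: the head now stands on the near bore, with its dark end at crop (284,300) and its foot at (298,440). I'll check the height and then press gently from above.

```bash
python3 - <<'E'
from h import *
b=[.5464,-.2065]
print("seen end",200+284.5/6.25-.5,80+300.5/6.25-.5)
for z in(.172,.182,.218): print(z,proj("scene",[b+[z]]).round(1))
t=snap("top","t8"); g=t[150:240,380:470]; print(proj("top",[b+[.172]]).round(1))
E
```

```text
seen end 245.02 127.57999999999998
0.172 [[244.7 128.8]]
0.182 [[244.3 125.6]]
0.218 [[242.8 113.8]]
[[417.5 201.9]]
```

Request:
carry_out --moves '[0,0.2,-0.3,0,0,0,0.2,-0.3,0,0,0,0,0,0,0,0,0,0,0,0,0,0,0,-0.5,0,0,0,0,-0.5,0,0,0,0,-0.5,0,0,0,0,-0.3,0,0,0,0,-0.3,0,0,0,0,0,0]'

```text
clock: 13.75
position: [0.5455, -0.2064, 0.1871]
ee_rot: [-0.0, 0.966, 0.257, -0.0]
contact_force: [-0.1, 0.4, 0.9]
width: -0.0
```

The end is at about z = 0.175, against 0.172 for flush. I'll press down slowly to confirm by feel.

Request:
carry_out --moves '[0,0,0,-0.3,0,0,0,0,-0.3,0,0,0,0,-0.2,0,0,0,0,-0.2,0,0,0,0,-0.1,0,0,0,0,-0.1,0,0,0,0,-0.1,0,0,0,0,-0.1,0,0,0,0,0,0,0,0,0,0,0]'

```text
clock: 14.75
position: [0.5458, -0.2066, 0.1738]
ee_rot: [0.0, 0.966, 0.257, 0.0]
contact_force: [-0.1, -1.0, 0.2]
width: -0.0002
```

Request:
carry_out --moves '[0,0,0,-0.1,0,0,0,0,-0.1,0,0,0,0,-0.1,0,0,0,0,-0.1,0,0,0,0,0,0,0,0,0,0,0,0,0,0,0,0,0,0,0,0,0,0,0,0,0,0,0,0,0,0,0]'

```text
clock: 15.75
position: [0.5458, -0.2066, 0.1698]
ee_rot: [0.0, 0.966, 0.257, 0.0]
contact_force: [-0.0, -1.2, 0.1]
width: -0.0003
```

Request:
carry_out --moves '[0,0,0,-0.1,0,0,0,0,0,0,0,0,0,-0.1,0,0,0,0,0,0,0,0,0,-0.1,0,0,0,0,0,0,0,0,0,0,0,0,0,0,0,0,0,0,0,0,0,0,0,0,0,0]'

```text
clock: 16.75
position: [0.5458, -0.2066, 0.1668]
ee_rot: [0.0, 0.966, 0.257, 0.0]
contact_force: [-0.3, -0.3, 0.0]
width: -0.0
```

```bash
python3 - <<'E'
from h import *
s=snap("scene","s9")[:,:,::-1];t=snap("top","t9")[:,:,::-1]
z=lambda i,x,y,w,h:cv2.resize(i[y:y+h,x:x+w],(400,400),interpolation=cv2.INTER_CUBIC)
cv2.imwrite("pics/z9.png",np.hstack([z(s,200,80,80,80),z(t,390,160,80,80)]))
E
```

```text
(no output)
```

View pics/z9.png

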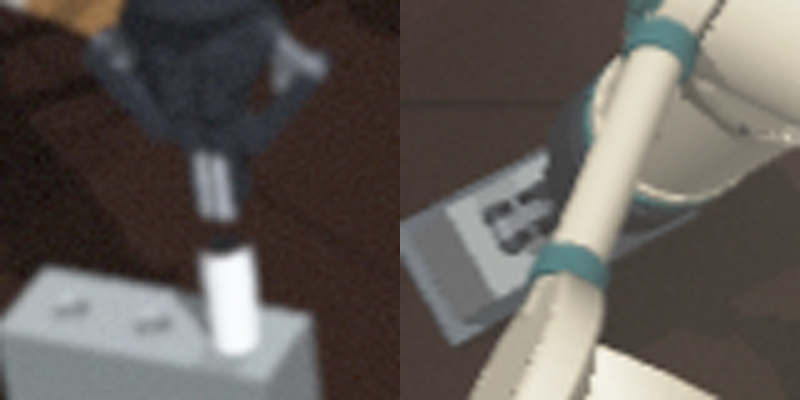

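The fingertips really end at about crop (215,217), some 15 mm above the head's end at (228,243), so contact hasn't happened yet. I'll carry on down.

Request:
carry_out --moves '[0,-0.2,0.2,0,0,0,0,0,-0.3,0,0,0,0,-0.3,0,0,0,0,-0.1,0,0,0,0,-0.1,0,0,0,0,-0.1,0,0,0,0,-0.1,0,0,0,0,0,0,0,0,0,0,0,0,0,0,0,0]'

```text
clock: 17.85
position: [0.5438, -0.2046, 0.1568]
ee_rot: [0.0, 0.966, 0.257, 0.0]
contact_force: [0.2, 0.1, 0.4]
width: -0.0
```

Request:
carry_out --moves '[0,0,0,-0.1,0,0,0,0,-0.1,0,0,0,0,-0.1,0,0,0,0,-0.1,0,0,0,0,-0.1,0,0,0,0,0,0,0,0,0,0,0,0,0,0,0,0,0,0,0,0,0,0,0,0,0,0]'

```text
clock: 18.85
position: [0.5438, -0.2046, 0.1518]
ee_rot: [0.0, 0.966, 0.257, 0.0]
contact_force: [0.1, 0.4, -1.0]
width: 0.0001
```

```bash
python3 - <<'E'
from h import *
s=snap("scene","s10"); g=cv2.cvtColor(s,cv2.COLOR_RGB2GRAY)
o=cv2.cvtColor(cv2.imread("pics/s9.png"),cv2.COLOR_BGR2GRAY)
print("before");print(o[116:136,240:252]);print("now");print(g[116:136,240:252]); print(proj("scene",[manip.get_state()["position"]]))
E
```

```text
before
[[150 152 143 159 160 125  79  50  46  45  46  41]
 [142 147 139 154 159 133  86  58  49  49  42  37]
 [135 148 137 151 163 137  91  55  50  47  41  40]
 [132 146 138 149 165 143  93  57  46  45  43  40]
 [129 148 140 148 166 148 105  62  47  41  44  43]
 [120 142 137 147 166 157 117  75  48  42  46  47]
 [105 129 124 134 157 153 120  81  49  42  37  46]
 [ 76  92  96 104 126 124 106  70  48  43  44  45]
 [ 53  60  60  67  80  79  70  56  45  44  44  51]
 [ 42  43  45  44  51  51  46  46  40  43  43  47]
 [ 42  43  44  41  45  44  38  45  46  45  44  43]
 [ 44  44  45  44  46  42  45  44  40  48  48  46]
 [ 44  45  46  43  41  42  43  51  60  59  59  46]
 [ 57  58  49  47  47  51  65  86 110 110  87  58]
 [ 87  99  93  89  93 101 131 161 176 165 117  65]
 [123 150 159 163 169 185 210 229 230 201 137  74]
 [138 183 209 226 233 240 246 248 244 221 154  85]
 [140 191 227 239 247 250 251 251 246 226 164  96]
 [139 193 229 241 247 250 251 250 247 232 179 106]
 [133 190 228 241 247 250 251 251 248 237 190 112]]
now
[[ 87 128 134 106  96  95  85  58  50  47  38  41]
 [ 98 134 146 127
[... 282 characters left out ...]
0  49]
 [ 68 108 140 145 143 158 156 120  74  52  49  50]
 [ 63 101 138 145 139 155 161 130  83  54  43  42]
 [ 59  97 133 145 137 152 164 141  91  56  45  43]
 [ 54  88 127 139 134 150 166 146 103  62  49  41]
 [ 47  70 102 111 111 134 154 143 111  72  51  46]
 [ 48  49  67  75  80  99 115 111  97  76  61  52]
 [ 57  54  50  49  53  61  76  98 114 114  87  60]
 [ 86  95  94  89  92 104 127 159 176 163 116  66]
 [120 147 160 164 172 185 210 229 228 199 139  71]
 [139 185 210 224 232 239 246 248 243 218 151  82]
 [140 196 226 240 247 249 250 250 247 226 166  95]
 [137 193 229 242 247 250 251 251 247 233 179 104]
 [133 189 227 240 247 250 251 250 249 238 189 112]]
[[246.75344053 135.13449291]]
```

Request:
carry_out --moves '[0,0,0,-0.1,0,0,0,0,-0.1,0,0,0,0,0,0,0,0,0,0,0,0,0,0,0,0,0,0,0,0,0,0,0,0,0,0,0,0,0,0,0,0,0,0,0,0,0,0,0,0,0]'

```text
clock: 19.9
position: [0.5438, -0.2046, 0.1498]
ee_rot: [0.0, 0.966, 0.257, 0.0]
contact_force: [-0.3, 0.6, 0.8]
width: 0.0001
```

Request:
carry_out --moves '[0,0,0,-0.1,0,0,0,0,-0.1,0,0,0,0,0,0,0,0,0,0,0,0,0,0,0,0,0,0,0,0,0,0,0,0,0,0,0,0,0,0,0,0,0,0,0,0,0,0,0,0,0]'

```text
clock: 20.9
position: [0.5437, -0.2046, 0.1477]
ee_rot: [0.0, 0.966, 0.257, -0.0]
contact_force: [0.5, -0.2, 0.0]
width: -0.0
```

Request:
carry_out --moves '[0,0,0,-0.1,0,0,0,0,0,0,0,0,0,-0.1,0,0,0,0,0,0,0,0,0,-0.1,0,0,0,0,0,0,0,0,0,0,0,0,0,0,0,0,0,0,0,0,0,0,0,0,0,0]'

```text
clock: 21.9
position: [0.5439, -0.2046, 0.1454]
ee_rot: [0.0, 0.966, 0.257, 0.0]
contact_force: [-1.0, -0.1, 5.7]
width: -0.0003
```

```bash
python3 - <<'E'
from h import *
s=snap("scene","s11"); g=cv2.cvtColor(s,cv2.COLOR_RGB2GRAY)
print(g[118:138,238:254]); st=manip.get_state(); print(st["contact_force"],st["moment"],st["position"],st["effort"])
E
```

```text
[[ 44  46  71 112 132 123 105  96  86  62  49  42  40  35  41  47]
 [ 42  47  81 127 150 139 133 139 122  85  58  42  41  38  39  38]
 [ 41  53  80 128 151 144 144 159 145 102  65  46  42  38  40  36]
 [ 45  51  73 126 151 143 147 164 152 111  67  50  43  42  39  39]
 [ 48  46  73 119 151 147 151 163 155 114  70  54  46  46  43  44]
 [ 43  50  72 115 148 148 141 159 157 120  74  51  49  46  45  46]
 [ 46  48  65 105 142 146 138 155 159 123  79  52  48  53  42  45]
 [ 45  45  60  99 138 148 140 150 161 132  85  55  49  48  43  49]
 [ 45  41  56  95 131 146 141 149 165 140  89  56  46  43  43  40]
 [ 43  43  49  86 128 148 141 147 164 146 100  65  51  46  44  46]
 [ 44  46  48  75 121 140 133 144 164 153 122  88  62  45  45  45]
 [ 44  46  53  68  98 119 119 134 158 169 156 133  90  51  41  41]
 [ 45  62  85  97 105 112 115 133 167 195 203 174 118  65  44  44]
 [ 55  76 123 150 160 164 171 189 217 234 235 203 139  73  43  41]
 [ 52  85 139 183 211 226 232 239 245 247 244 220 151  82  44  41]
 [ 48  83 141 194 227 239 247 250 251 250 245 228 161  95  51  42]
 [ 43  80 139 198 229 241 247 251 251 250 249 232 179 103  51  43]
 [ 44  77 136 192 227 240 248 250 251 250 249 236 191 113  51  42]
 [ 47  68 125 184 224 240 247 250 250 251 248 238 196 115  58  40]
 [ 42  61 111 170 221 239 246 250 251 250 249 241 201 122  60  43]]
[-1.5854302   0.39060992  5.7512088 ] [0.08776516 0.19672556 0.02523202] [ 0.54390247 -0.20465381  0.1454448 ] [-1.00169331e-01 -3.98606801e+01 -2.19511324e+01  7.92088622e-05
 -5.29134516e-01 -9.27970268e-05]
```

Contact is felt at 5.7 N and the head hasn't moved. I'll press a little more.

Request:
carry_out --moves '[0,0,0,-0.1,0,0,0,0,0,0,0,0,0,-0.1,0,0,0,0,0,0,0,0,0,0,0,0,0,0,0,0,0,0,0,0,0,0,0,0,0,0,0,0,0,0,0,0,0,0,0,0]'

```text
clock: 22.95
position: [0.5442, -0.2048, 0.1454]
ee_rot: [0.001, 0.966, 0.258, 0.001]
contact_force: [-3.0, 2.1, 12.8]
width: 0.0
```

The stop is rigid at 12.8 N. The head's foot edge at scene row 150.6 matches the 150.6 expected for a flush head. I'll back off and take a last look.

Request:
carry_out --moves '[0,0,0,1,0,0,0,0,2,0,0,0,0,3,0,0,0,0,3,0,0,-2,1,3,0,0,-3,1,0,0,0,-3,1,0,0,0,-3,1,0,0,0,-3,1,0,0,0,0,0,0,0]'

```text
clock: 23.95
position: [0.4002, -0.1529, 0.2629]
ee_rot: [-0.001, 0.966, 0.257, -0.001]
contact_force: [0.7, -1.3, 0.8]
width: -0.0001
```

```bash
python3 - <<'E'
from h import *
st=manip.get_state();print(st["position"],st["contact_force"],np.abs(st["qd"]).max())
s=snap("scene","s12");t=snap("top","t12")
z=lambda i,x,y,w,h:cv2.resize(i[y:y+h,x:x+w,::-1],(400,400),interpolation=cv2.INTER_CUBIC)
cv2.imwrite("pics/z12.png",np.hstack([z(s,190,90,180,180),z(t,320,120,150,150)]))
for n,a in(("s0",s),("t0",t)):
    o=cv2.imread(f"pics/{'scene0' if n=='s0' else 'top0'}.png")[:,:,::-1]
    for nm,bs,bt in(("bottle",(230,205,35,50),(330,140,32,38)),("jar",(322,170,30,38),(322,235,26,24)),("dish",(272,208,36,32),(322,180,28,28))):
        x,y,w,h=bs if n=="s0" else bt; print(n,nm,np.percentile(np.abs(o[y:y+h,x:x+w].astype(int)-a[y:y+h,x:x+w]),[50,98]))
E
```

```text
[ 0.40015074 -0.15290814  0.26285367] [ 0.69560076 -1.31848507  0.80543232] 0.06696291156359709
s0 bottle [ 2. 10.]
s0 jar [1. 7.]
s0 dish [1. 7.]
t0 bottle [ 2. 13.]
t0 jar [1. 4.]
t0 dish [1. 3.]
```

View pics/z12.png

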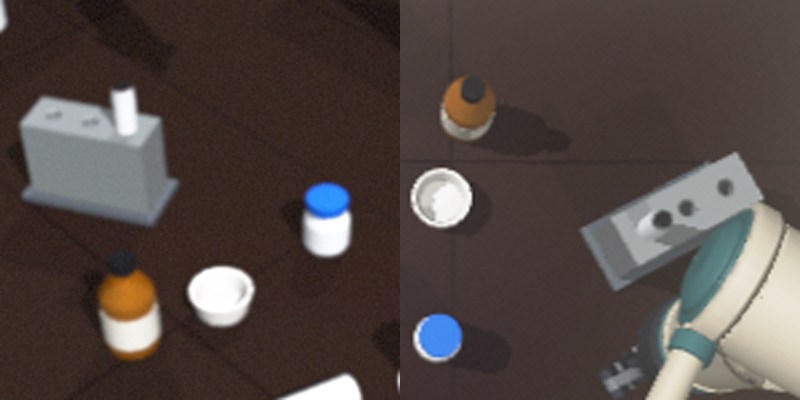

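The probe stands with its end at scene (245,129) and top (418,202). A flush probe predicts (244.7,128.8) and (417.5,201.9). Nothing else moved.

```bash
python3 -c "
from rig import manip; print(manip.sign_off())"
```

```text
the job is handed in; nothing more can be done
None
```

The probe is in the deep bore with its head flush on the block, and the gripper has let go and moved clear. I handed the job in at about 24 s of the 69 s allowed.

**How it went:** I took the probe from the cup and guided its tip into the bore of the end nearest the cup. I then opened the fingers about 25 mm down, and it dropped the full depth. This was the first bore tried, so the other two were not probed.

**Checks that passed:**
- **Seating:** pressing on the head with closed fingers met a rigid stop at 12.8 N, and the head did not move.
- **Flush fit:** the head's end lies within about 0.5 px of the flush position in both cameras. A bore with a spacer would have shown it about 15 px higher in the scene view.
- **Bystanders:** the bottle, jar and dish look unchanged between the first and last pictures.

**What disagreed:**
- **Fingertip height:** the fingertips seem to end about 20–25 mm short of the reported TCP. The grip was therefore near the top of the head, and contact in the press test came lower than calculated.
- **Tilt in the grip:** the probe stayed about 7° tilted in the jaws, even with a 110 N squeeze. I used the bore to straighten it.

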